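# Unfasten the screened test box and hold its lid open

### The arm

A 7-joint arm with a two-finger parallel gripper is mounted at the origin on the work surface. World frame = base frame: x ahead of the robot, y to its left, z up, the work surface at z = 0. Lengths are in m, angles in rad, forces in N, time in s.
With the tool pointing down it reaches from about 0.35 to 0.9 m from the base axis. Payload 19.9 kg.
Tool frame: the origin (TCP) lies midway between the tips of the shut fingers; the grasp point (between the pads) lies grip_depth behind it (grip_depth is the distance from the TCP to the grasp point, in m); z points along the fingers, y is the line along which they close (so a half turn about z gives the same grasp; the last joint's range is limited). The gripper opens to 85 mm and grips with 20 to 120 N. Pads are 22 mm wide; open, the fingers measure 114 mm over their backs; the gripper's body (76 mm by 85 mm) begins 54 mm behind the grasp point. The pads swing forward as they close: fully open they stand 13 mm farther back than shut.
Start: joints at [-1.198, 0.417, -0.01, 1.614, 0.005, 1.111, -0.053], TCP at [0.251, 0.572, 0.231] pointing down, gripper open.
Joint ranges: [-2.81, 2.81], [-0.39, 2.02], [-1.27, 1.25], [0.06, 2.57], [-1.19, 4.33], [0.19, 2], [-2.82, 2.82]. Speed limits (rad/s): [1.89, 1.89, 2.39, 2.39, 3.01, 3.01, 3.01].

### API

Orientations are given as a 3x3 rotation matrix whose columns are the frame's x, y, z axes.
In Python, from cell import * gives the robot as it stands.
- The arm moves only by the tool move_arm, never from a script. Its argument "deltas" is a list of rows, each an object of numbers: "dx", "dy", "dz": the shift along the tool's x, y, z in cm; "rx", "ry", "rz": the turn, a rotation vector about the tool's x, y, z in rad; "jaw": the closure, from -1 (fully open) to 1 (shut). In form: [{"dx": .., "dy": .., "dz": .., "rx": .., "ry": .., "rz": .., "jaw": ..}, ...]. A call has 1 to 12 rows; each row shifts and turns the commanded pose from where the row before left it, along the tool's axes as they then stand; what a row does not reach is not made up. A row lasts 1/12 s, in which the tool goes at most 41.7 mm and 7.16 degrees, less where a joint would pass 70% of its speed; a pose out of reach is approached as far as the arm can. A call is refused whole if a number of a shift passes 4.17 or a number of a turn 0.125, either way. A call with a gripper value outside its range is refused whole. The fingers move at their own pace and stop on an object; "grip_force" is the grip in N (left out, the last holds). Time passes only in rows, so rows that do not move let the fingers close. It gives the time, the measured TCP pose, the force, the opening and the grip force at its end, in the units of the state.
- sense(): the state, without advancing time (a new reading comes with each control period).
- get_image(name): name is "scene" or "top"; returns (picture, depth): 384x512x3 uint8, red, green, blue; 384x512 float32, m along the optical axis (not along the pixel's ray), 0 where there is no reading.
- get_calibration(name): a dict with "camera_matrix" (3x3 intrinsics, pixels), "rvec" (rotation vector, rad) and "tvec" (3), from world to camera coordinates, as OpenCV has them. Camera axes: x right, y down, z forward; pixel columns grow to the right and rows downward; lengths in m; the calibration is good to about 2 mm. A picture is of the moment at which its call begins. get_calibration takes no time and is no camera call.
- close_job(): hands the job in; it is judged then, once.
The state is a dict: "t": time; "joint_pos": joint angles; "joint_velocities": joint speeds; "joint_torque": joint torques, N m; "position": TCP position; "eef_rot": TCP orientation; "wrist_force": force on the tool from outside, world axes, zero at the start; "torque": the same for the moment, N m; "width": finger opening in m; "grip_force": force on a finger pad.
Only numpy, scipy, OpenCV 4.12 (cv2) and the standard library are available. Lean on these libraries where they do the work, as an engineer would, in place of code of your own. Each camera call takes 0.05 s, during which the arm holds its last target. There are 200 camera calls.

### The job

Open the screened test box so that a colleague can probe the board inside: turn both wing-headed quarter-turn fasteners on its lid anticlockwise to their stops, with the lid still shut, then lift the lid by the bow handle on its front and hold it open at 60 degrees. The lid has no stay and falls shut by itself, so do not let it drop, and finish with the gripper still holding the handle and the lid still at 60 degrees. Leave the things lying beside the box where they are.

Things in the scene. Friction and masses are not known exactly. Their poses are not given: they have to be found in the camera images.
- box_centre (a point): Centre of the underside of the screened test box: grey sheet metal, 204 mm deep (x) by 280 wide (y), fixed on the bench. -x is its front (handle side, towards the robot), y its left, z up. Its bare aluminium lid, shut: flat top 92 mm above the bench, 109 mm to front and rear of this point, 292 mm wide, 20 mm skirt at front and sides. Sockets stick out 14 mm from the side walls, 35 mm up.
- lid (a joint): Lid angle about the hinge on the box's rear (+x) top edge: 0 shut, grows as the front rises, hinge stop 1.40 rad (80 deg); 60 deg is 1.047. Lid with handle and fasteners 0.55 to 0.87 kg, hinge nearly free, no stay: let go, it falls shut from any angle. Cannot rise (beyond 1 deg of play) while either fastener is fastened.
- lid_hinge (a point): Middle of the lid's hinge line, 107 mm behind (+x) box_centre and 89 mm above the bench; the hinge line runs along the box's y. Axes turn with the lid; with the lid shut they are those of the box.
- lid_handle (a point): Steel bow handle on the middle of the lid's front skirt: round bar 10 mm thick along the box's y (120 mm straight), legs 130 mm apart. Origin: mid-bar, on its axis. Lid shut: 80 mm above the bench, 154 mm in front of box_centre, 261 mm in front of the hinge line and 9 mm below it; clear gap bar to skirt 40 mm. Turns with the lid (-x out to the front, y along the bar).
- fastener_left (a joint): Turn of the left-hand (+y) captive quarter-turn fastener: 0 fully fastened, grows anticlockwise seen from above, end stop at 1.571 rad (90 deg) fully released; starts between 0 and 0.3. Friction about 0.06 N m; stays where it is left. Its tongue clears the box's rim only over about the last 10 degrees.
- fastener_left_grip (a point): Grip point on the left fastener's axis, 23 mm above the lid; lid shut: 75 mm in front of box_centre, 105 mm to its left, 115 mm above the bench. Wing: upright black bar 40 mm long, 10 thick, from 5 to 29 mm above the lid, on a steel flange 34 mm across, 5 high. Site x axis runs along the wing: at joint 0 front to back, at the stop parallel to the box's front edge.
- fastener_right (a joint): Turn of the right-hand (-y) captive quarter-turn fastener, the same as the left: 0 fully fastened, grows anticlockwise seen from above, end stop at 1.571 rad. It starts somewhere between 0 and 0.3.
- fastener_right_grip (a point): Grip point of the right-hand fastener, same wing and offsets as the left-hand one but 105 mm to the right of box_centre.
- solder_reel: Bystander: reel of solder wire, 58 mm across, 48 mm high, standing on its flange beside the box on the left. Origin at the centre of its underside.
- multimeter: Bystander: hand-held multimeter lying on its back, 150 x 74 x 34 mm (dial to 43 mm), to the left of the box. Origin at the centre of its underside.
- mains_adapter: Bystander: black mains adapter block 80 x 46 x 30 mm, to the right of the box. Origin at the centre of its underside.
- screwdriver: Bystander: screwdriver with a thick handle, about 200 mm long, lying on the bench to the right of the box. Origin under its middle.

How it is judged:
By the outcome, as a careful person would: the job done as asked, in the order asked, and still so for the second after the job is handed in, while the arm keeps its last pose, push and grip.
It also fails if it takes over 64 s, if anything falls off the work surface, if the arm or the gripper's body presses on something with over 40 N, if the wrist force passes 120 N, or if a joint passes its speed limit or range.

## Working session

There is one attempt and no reset: what is moved stays moved. The work goes in short steps, Python scripts to look and compute and a tool call to move; the robot and the scene stay as the last step left them, time stands still between calls to the robot, and variables do not carry over. Pictures are saved under pics/ and viewed, at most 10 in all, crops included, and the job is handed in when it is done.

Besides the shell and the picture viewer there is one more tool, called after "Call:" as name([rows], argument=value, ...), one row to a line, values as JSON. move_arm: Moves the arm, as the interface text tells. Its arguments: {"type":"object","properties":{"deltas":{"type":"array","items":{"type":"object","properties":{"dx":{"type":"number"},"dy":{"type":"number"},"dz":{"type":"number"},"rx":{"type":"number"},"ry":{"type":"number"},"rz":{"type":"number"},"jaw":{"type":"number"}}}},"grip_force":{"type":"number"}},"required":["deltas"]}

```bash
ls; mkdir -p pics
python3 - <<'E'
from cell import *
import cv2,numpy as np
s=sense();print({k:np.round(v,3).tolist() for k,v in s.items()})
for n in("scene","top"):
    im,d=get_image(n);np.savez(f"{n}0.npz",im=im,d=d)
    cv2.imwrite(f"pics/{n}0.png",im[:,:,::-1]);c=get_calibration(n)
    print(n,c, -cv2.Rodrigues(np.array(c["rvec"],float))[0].T@np.array(c["tvec"]).ravel())
E
```

```text
pics
{'t': 0.0, 'joint_pos': [-1.198, 0.418, -0.01, 1.614, 0.005, 1.111, -0.053], 'joint_velocities': [-0.0, -0.002, 0.001, 0.001, 0.001, 0.001, 0.0], 'joint_torque': [0.0, -86.443, 0.679, -43.492, 0.019, 0.007, -0.0], 'position': [0.251, 0.572, 0.231], 'eef_rot': [[-0.916, 0.402, -0.0], [0.402, 0.916, -0.001], [-0.0, -0.001, -1.0]], 'wrist_force': [0.718, 0.498, 0.428], 'torque': [0.008, -0.022, 0.027], 'grip_force': 0.0, 'width': 0.086}
scene {'camera_matrix': array([[350.117173  ,   0.        , 250.48981511],
       [  0.        , 350.117173  , 193.44610635],
       [  0.        ,   0.        ,   1.        ]]), 'rvec': array([ 1.61557779,  2.22851595, -0.60979803]), 'tvec': array([ 0.15153051, -0.44435692,  1.27527608])} [1.03584927 0.168745   0.86329894]
top {'camera_matrix': array([[449.91418815,   0.        , 256.50452867],
       [  0.        , 449.91418815, 193.76942302],
       [  0.        ,   0.        ,   1.        ]]), 'rvec': array([ 2.13045813, -2.10251247,  0.1683292 ]), 'tvec': array([0.03280368, 0.59183938, 1.15393758])} [0.37417903 0.01238014 1.24207836]
```

View pics/top0.png

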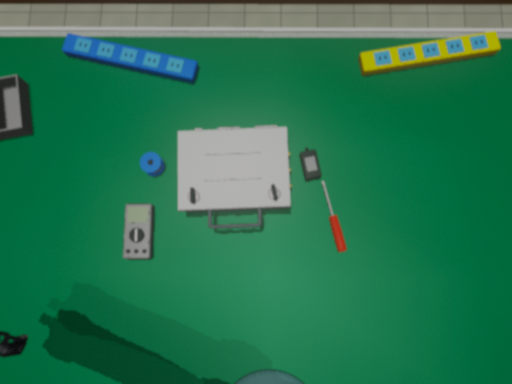

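View pics/scene0.png

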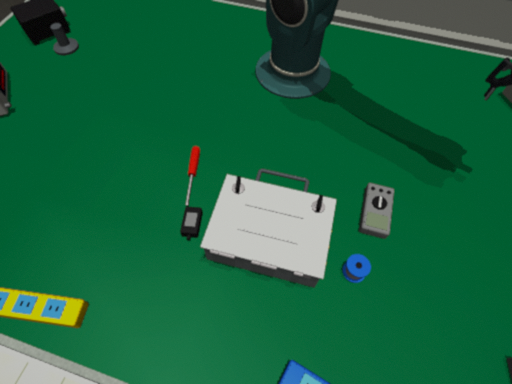

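The top view shows the lid at about (178–291, 127–211), with the wings at (193,195) and (275,192) and the handle bar at (236,227). The bystanders are on either side. Next I'll measure the lid, wings and bar.

```bash
cat > h.py <<'E'
import cv2,numpy as np
from cell import *
def cam(n):
    c=get_calibration(n);R=cv2.Rodrigues(np.array(c["rvec"],float))[0];t=np.array(c["tvec"]).ravel()
    return np.array(c["camera_matrix"]),R,t
def onplane(n,uv,z):
    K,R,t=cam(n);uv=np.atleast_2d(uv).astype(float)
    r=np.c_[uv,np.ones(len(uv))]@np.linalg.inv(K).T@R; C=-R.T@t
    return C+r*((z-C[2])/r[:,2])[:,None]
def points(n,d):
    K,R,t=cam(n);v,u=np.mgrid[:384,:512];p=np.stack([u*d,v*d,d],-1)@np.linalg.inv(K).T
    return (p-t)@R
E
cat > m.py <<'E'
from h import *
for n in("top","scene"):
    z=np.load(n+"0.npz");im,d=z["im"],z["d"];P=points(n,d)
    X,Y,Z=P[...,0],P[...,1],P[...,2]
    near=(X>.25)&(X<.9)&(abs(Y)<.4)&(d>0)
    m=((abs(Z-.092)<.007)&near).astype(np.uint8);m=cv2.morphologyEx(m,cv2.MORPH_OPEN,np.ones((7,7)))
    m=cv2.morphologyEx(m,cv2.MORPH_CLOSE,np.ones((15,15)))
    c=max(cv2.findContours(m,0,cv2.CHAIN_APPROX_NONE)[0],key=cv2.contourArea)
    q=onplane(n,c[:,0],.092)[:,:2].astype(np.float32)
    r=cv2.minAreaRect(q);print(n,"lid",r,"z",np.median(Z[m>0]))
    hull=np.zeros_like(m);cv2.fillPoly(hull,[cv2.convexHull(c)],1);hull=cv2.dilate(hull,np.ones((9,9)))
    g=im.max(2)
    w=((g<75)&(hull>0)&(Z>.085)&(Z<.14)).astype(np.uint8)
    for cc in cv2.findContours(w,0,cv2.CHAIN_APPROX_NONE)[0]:
        if cv2.contourArea(cc)<8: continue
        b=np.zeros_like(w);cv2.fillPoly(b,[cc],1);pz=Z[b>0]
        pp=onplane(n,cc[:,0],.121)[:,:2].astype(np.float32)
        print(" wing",cv2.boundingRect(cc),cv2.minAreaRect(pp),"z max",np.percentile(pz,90))
    hm=near&(abs(Z-.083)<.012)&(hull==0)&(im.max(2).astype(int)-im.min(2)<40)
    print(" bar n",hm.sum(),"xyz min/max",P[hm].min(0),P[hm].max(0))
    v,u=np.nonzero(hm);b=onplane(n,np.c_[u,v],.083)
    print(" bar med",np.median(b,0))
E
python3 m.py
```

```text
top lid ((0.6574825644493103, 0.10271266102790833), (0.22054187953472137, 0.29042795300483704), 2.6727468967437744) z 0.09237823228533416
 wing (192, 190, 2, 12) ((0.5728538632392883, 0.20153842866420746), (0.028467673808336258, 0.0025526266545057297), 2.32663893699646) z max 0.12268348282349567
 bar n 274 xyz min/max [0.49657447 0.02713206 0.07554246] [0.53779399 0.16543236 0.09137486]
 bar med [0.50534314 0.09959467 0.083     ]
scene lid ((0.6584190130233765, 0.10439425706863403), (0.22142915427684784, 0.291177362203598), 2.8915233612060547) z 0.09071250889533189
 wing (316, 195, 7, 17) ((0.5830696225166321, 0.20396970212459564), (0.04836364462971687, 0.009417776018381119), 2.450613021850586) z max 0.12107874878407276
 wing (236, 176, 4, 17) ((0.5935470461845398, -0.002164621837437153), (0.04767537862062454, 0.007534997537732124), 18.945369720458984) z max 0.12073761185607236
 bar n 219 xyz min/max [0.49553756 0.02776048 0.07452852] [0.52686309 0.16700608 0.08649694]
 bar med [0.50617285 0.09841826 0.083     ]
```

Run:
```python
import cell;print([ (k,v) for k,v in vars(cell).items() if not k.startswith('__') and not callable(v)][:30])
```

```text
[('grip_depth', 0.0187)]
```

Call:
move_arm([
  {"dx": -3.7,"dy": -1.7,"jaw": -1},
  {"dx": -3.7,"dy": -1.7,"jaw": -1},
  {"dx": -3.7,"dy": -1.7,"jaw": -1},
  {"dx": -3.7,"dy": -1.7,"jaw": -1},
  {"dx": -3.7,"dy": -1.7,"jaw": -1},
  {"dx": -3.7,"dy": -1.7,"jaw": -1},
  {"dx": -3.7,"dy": -1.7,"jaw": -1},
  {"dx": -3.7,"dy": -1.7,"jaw": -1},
  {"dx": -3.7,"dy": -1.7,"jaw": -1},
  {"dx": -3.7,"dy": -1.7,"jaw": -1},
  {"dx": -3.7,"dy": -1.7,"jaw": -1},
  {"dx": -3.7,"dy": -1.7,"jaw": -1},
])

```text
$.deltas[0]: bad value
```

Call:
move_arm([
  {"rz": 0.122,"jaw": -1},
  {"rz": 0.122,"jaw": -1},
  {"rz": 0.122,"jaw": -1},
  {"rz": 0.122,"jaw": -1},
  {"rz": 0.122,"jaw": -1},
  {"rz": 0.122,"jaw": -1},
  {"rz": 0.122,"jaw": -1},
  {"rz": 0.122,"jaw": -1},
  {"rz": 0.122,"jaw": -1},
  {"rz": 0.122,"jaw": -1},
  {"rz": 0.122,"jaw": -1},
])

```text
$.deltas[0]: bad value
```

Call:
move_arm([
  {"rz": 0.122,"jaw": -1},
  {"rz": 0.122,"jaw": -1},
  {"rz": 0.122,"jaw": -1},
  {"rz": 0.122,"jaw": -1},
  {"rz": 0.122,"jaw": -1},
  {"rz": 0.122,"jaw": -1},
  {"rz": 0.122,"jaw": -1},
  {"rz": 0.122,"jaw": -1},
  {"rz": 0.122,"jaw": -1},
  {"rz": 0.122,"jaw": -1},
  {"rz": 0.122,"jaw": -1},
])

```text
$.deltas[0]: bad value
```

Call:
move_arm([
  {"dx": -3.7,"dy": -1.7,"dz": 0,"rx": 0,"ry": 0,"rz": 0,"jaw": -1},
  {"dx": -3.7,"dy": -1.7,"dz": 0,"rx": 0,"ry": 0,"rz": 0,"jaw": -1},
  {"dx": -3.7,"dy": -1.7,"dz": 0,"rx": 0,"ry": 0,"rz": 0,"jaw": -1},
  {"dx": -3.7,"dy": -1.7,"dz": 0,"rx": 0,"ry": 0,"rz": 0,"jaw": -1},
  {"dx": -3.7,"dy": -1.7,"dz": 0,"rx": 0,"ry": 0,"rz": 0,"jaw": -1},
  {"dx": -3.7,"dy": -1.7,"dz": 0,"rx": 0,"ry": 0,"rz": 0,"jaw": -1},
  {"dx": -3.7,"dy": -1.7,"dz": 0,"rx": 0,"ry": 0,"rz": 0,"jaw": -1},
  {"dx": -3.7,"dy": -1.7,"dz": 0,"rx": 0,"ry": 0,"rz": 0,"jaw": -1},
  {"dx": -3.7,"dy": -1.7,"dz": 0,"rx": 0,"ry": 0,"rz": 0,"jaw": -1},
  {"dx": -3.7,"dy": -1.7,"dz": 0,"rx": 0,"ry": 0,"rz": 0,"jaw": -1},
  {"dx": -3.7,"dy": -1.7,"dz": 0,"rx": 0,"ry": 0,"rz": 0,"jaw": -1},
  {"dx": -3.7,"dy": -1.7,"dz": 0,"rx": 0,"ry": 0,"rz": 0,"jaw": -1},
])

```text
t: 1.1
position: [0.5767, 0.2052, 0.2312]
eef_rot: [[-0.916, 0.402, -0.0], [0.402, 0.916, -0.0], [0.0, -0.0, -1.0]]
wrist_force: [1.6, 0.7, 0.5]
width: 0.0853
grip_force: 0.0
```

Call:
move_arm([
  {"dx": 0,"dy": 0,"dz": 0,"rx": 0,"ry": 0,"rz": 0.122,"jaw": -1},
  {"dx": 0,"dy": 0,"dz": 0,"rx": 0,"ry": 0,"rz": 0.122,"jaw": -1},
  {"dx": 0,"dy": 0,"dz": 0,"rx": 0,"ry": 0,"rz": 0.122,"jaw": -1},
  {"dx": 0,"dy": 0,"dz": 0,"rx": 0,"ry": 0,"rz": 0.122,"jaw": -1},
  {"dx": 0,"dy": 0,"dz": 0,"rx": 0,"ry": 0,"rz": 0.122,"jaw": -1},
  {"dx": 0,"dy": 0,"dz": 0,"rx": 0,"ry": 0,"rz": 0.122,"jaw": -1},
  {"dx": 0,"dy": 0,"dz": 0,"rx": 0,"ry": 0,"rz": 0.122,"jaw": -1},
  {"dx": 0,"dy": 0,"dz": 0,"rx": 0,"ry": 0,"rz": 0.122,"jaw": -1},
  {"dx": 0,"dy": 0,"dz": 0,"rx": 0,"ry": 0,"rz": 0.122,"jaw": -1},
  {"dx": 0,"dy": 0,"dz": 0,"rx": 0,"ry": 0,"rz": 0.122,"jaw": -1},
  {"dx": 0,"dy": 0,"dz": 0,"rx": 0,"ry": 0,"rz": 0.122,"jaw": -1},
])

```text
t: 2.02
position: [0.5756, 0.2069, 0.231]
eef_rot: [[0.19, 0.982, -0.0], [0.982, -0.19, -0.0], [-0.0, -0.0, -1.0]]
wrist_force: [-0.1, 1.3, 0.4]
width: 0.0854
grip_force: 0.0
```

Call:
move_arm([
  {"dx": 0,"dy": 0,"dz": 0,"rx": 0,"ry": 0,"rz": 0.122,"jaw": -1},
  {"dx": 0,"dy": 0,"dz": 0,"rx": 0,"ry": 0,"rz": 0.122,"jaw": -1},
  {"dx": 0,"dy": 0,"dz": 0,"rx": 0,"ry": 0,"rz": 0.122,"jaw": -1},
  {"dx": 0,"dy": 0,"dz": 0,"rx": 0,"ry": 0,"rz": 0.122,"jaw": -1},
  {"dx": 0,"dy": 0,"dz": 0,"rx": 0,"ry": 0,"rz": 0.122,"jaw": -1},
  {"dx": 0,"dy": 0,"dz": 0,"rx": 0,"ry": 0,"rz": 0.122,"jaw": -1},
  {"dx": 0,"dy": 0,"dz": 0,"rx": 0,"ry": 0,"rz": 0.122,"jaw": -1},
  {"dx": 0,"dy": 0,"dz": 0,"rx": 0,"ry": 0,"rz": 0.122,"jaw": -1},
  {"dx": 0,"dy": 0,"dz": 0,"rx": 0,"ry": 0,"rz": 0.122,"jaw": -1},
  {"dx": 0,"dy": 0,"dz": 0,"rx": 0,"ry": 0,"rz": 0.122,"jaw": -1},
  {"dx": 0,"dy": 0,"dz": 0,"rx": 0,"ry": 0,"rz": 0.122,"jaw": -1},
])

```text
t: 2.93
position: [0.5756, 0.2069, 0.231]
eef_rot: [[0.999, 0.038, -0.001], [0.038, -0.999, -0.0], [-0.001, 0.0, -1.0]]
wrist_force: [-0.2, -0.1, -0.2]
width: 0.0854
grip_force: 0.0
```

Call:
move_arm([
  {"dx": 0.2,"dy": 0.2,"dz": 2,"rx": 0,"ry": 0,"rz": 0,"jaw": -1},
  {"dx": 0,"dy": 0,"dz": 3,"rx": 0,"ry": 0,"rz": 0,"jaw": -1},
  {"dx": 0,"dy": 0,"dz": 3,"rx": 0,"ry": 0,"rz": 0,"jaw": -1},
  {"dx": 0,"dy": 0,"dz": 2.5,"rx": 0,"ry": 0,"rz": 0,"jaw": -1},
  {"dx": 0,"dy": 0,"dz": 1.6,"rx": 0,"ry": 0,"rz": 0,"jaw": -1},
  {"dx": 0,"dy": 0,"dz": 1,"rx": 0,"ry": 0,"rz": 0,"jaw": -1},
  {"dx": 0,"dy": 0,"dz": 0,"rx": 0,"ry": 0,"rz": 0,"jaw": 1},
  {"dx": 0,"dy": 0,"dz": 0,"rx": 0,"ry": 0,"rz": 0,"jaw": 1},
  {"dx": 0,"dy": 0,"dz": 0,"rx": 0,"ry": 0,"rz": 0,"jaw": 1},
  {"dx": 0,"dy": 0,"dz": 0,"rx": 0,"ry": 0,"rz": 0,"jaw": 1},
  {"dx": 0,"dy": 0,"dz": 0,"rx": 0,"ry": 0,"rz": 0,"jaw": 1},
  {"dx": 0,"dy": 0,"dz": 0,"rx": 0,"ry": 0,"rz": 0,"jaw": 1},
], grip_force=40)

```text
t: 3.93
position: [0.5781, 0.2052, 0.1009]
eef_rot: [[0.999, 0.044, 0.001], [0.044, -0.999, 0.0], [0.001, -0.0, -1.0]]
wrist_force: [-0.1, -0.3, 0.1]
width: 0.0119
grip_force: 0.0
```

Call:
move_arm([
  {"dx": 0,"dy": 0,"dz": 0,"rx": 0,"ry": 0,"rz": 0,"jaw": 1},
  {"dx": 0,"dy": 0,"dz": 0,"rx": 0,"ry": 0,"rz": 0,"jaw": 1},
  {"dx": 0,"dy": 0,"dz": 0,"rx": 0,"ry": 0,"rz": 0,"jaw": 1},
])

```text
t: 4.18
position: [0.5781, 0.2048, 0.101]
eef_rot: [[0.999, 0.044, 0.001], [0.044, -0.999, 0.0], [0.001, -0.0, -1.0]]
wrist_force: [-2.0, -1.2, 7.4]
width: 0.009
grip_force: 42.4
```

Call:
move_arm([
  {"dx": 0,"dy": 0,"dz": 0,"rx": 0,"ry": 0,"rz": -0.11,"jaw": 1},
  {"dx": 0,"dy": 0,"dz": 0,"rx": 0,"ry": 0,"rz": -0.11,"jaw": 1},
  {"dx": 0,"dy": 0,"dz": 0,"rx": 0,"ry": 0,"rz": -0.11,"jaw": 1},
  {"dx": 0,"dy": 0,"dz": 0,"rx": 0,"ry": 0,"rz": -0.11,"jaw": 1},
  {"dx": 0,"dy": 0,"dz": 0,"rx": 0,"ry": 0,"rz": -0.11,"jaw": 1},
  {"dx": 0,"dy": 0,"dz": 0,"rx": 0,"ry": 0,"rz": -0.11,"jaw": 1},
  {"dx": 0,"dy": 0,"dz": 0,"rx": 0,"ry": 0,"rz": -0.11,"jaw": 1},
  {"dx": 0,"dy": 0,"dz": 0,"rx": 0,"ry": 0,"rz": -0.11,"jaw": 1},
  {"dx": 0,"dy": 0,"dz": 0,"rx": 0,"ry": 0,"rz": -0.11,"jaw": 1},
  {"dx": 0,"dy": 0,"dz": 0,"rx": 0,"ry": 0,"rz": -0.11,"jaw": 1},
  {"dx": 0,"dy": 0,"dz": 0,"rx": 0,"ry": 0,"rz": -0.11,"jaw": 1},
  {"dx": 0,"dy": 0,"dz": 0,"rx": 0,"ry": 0,"rz": -0.11,"jaw": 1},
])

```text
t: 5.18
position: [0.5767, 0.2065, 0.101]
eef_rot: [[0.199, 0.98, -0.002], [0.98, -0.199, 0.002], [0.001, -0.002, -1.0]]
wrist_force: [-13.4, 4.5, 12.9]
width: 0.0091
grip_force: 43.3
```

```bash
python3 -c "
from cell import *
s=sense();print(s['torque'],s['wrist_force'],s['joint_pos'])"
```

```text
[ 1.06119475  3.03245302 -0.02152282] [-13.43242419   4.46601539  12.8520823 ] [-0.63580187  0.56305788  0.3244837   1.75762828 -0.22952851  0.85925212
 -0.40743807]
```

Call:
move_arm([
  {"dx": 0,"dy": -0.1,"dz": 0,"rx": 0,"ry": 0,"rz": -0.04,"jaw": 1},
  {"dx": 0,"dy": 0,"dz": 0,"rx": 0,"ry": 0,"rz": -0.04,"jaw": 1},
  {"dx": 0,"dy": 0,"dz": 0,"rx": 0,"ry": 0,"rz": -0.04,"jaw": 1},
  {"dx": 0,"dy": 0,"dz": 0,"rx": 0,"ry": 0,"rz": -0.04,"jaw": 1},
  {"dx": 0,"dy": 0,"dz": 0,"rx": 0,"ry": 0,"rz": -0.04,"jaw": 1},
  {"dx": 0,"dy": 0,"dz": 0,"rx": 0,"ry": 0,"rz": -0.04,"jaw": 1},
  {"dx": 0,"dy": 0,"dz": 0,"rx": 0,"ry": 0,"rz": -0.02,"jaw": 1},
  {"dx": 0,"dy": 0,"dz": 0,"rx": 0,"ry": 0,"rz": -0.02,"jaw": 1},
  {"dx": 0,"dy": 0,"dz": 0,"rx": 0,"ry": 0,"rz": 0,"jaw": 1},
])

```text
t: 5.93
position: [0.5762, 0.2065, 0.101]
eef_rot: [[-0.075, 0.997, -0.001], [0.997, 0.075, 0.002], [0.002, -0.001, -1.0]]
wrist_force: [-8.8, 4.7, 10.9]
width: 0.0093
grip_force: 43.5
```

```bash
python3 -c "
from cell import *
s=sense();print(s['torque'],s['wrist_force'])"
```

```text
[ 1.06128389  2.02621964 -0.60100171] [-8.78756049  4.71555177 10.94754932]
```

Call:
move_arm([
  {"dx": 0,"dy": 0,"dz": 0,"rx": 0,"ry": 0,"rz": 0,"jaw": -1},
  {"dx": 0,"dy": 0,"dz": 0,"rx": 0,"ry": 0,"rz": 0,"jaw": -1},
  {"dx": 0,"dy": 0,"dz": 0,"rx": 0,"ry": 0,"rz": 0,"jaw": -1},
  {"dx": 0,"dy": 0,"dz": 0,"rx": 0,"ry": 0,"rz": 0,"jaw": -1},
  {"dx": 0,"dy": 0,"dz": -2,"rx": 0,"ry": 0,"rz": 0,"jaw": -1},
  {"dx": 0,"dy": 0,"dz": -3,"rx": 0,"ry": 0,"rz": 0,"jaw": -1},
  {"dx": 0,"dy": 0,"dz": -3,"rx": 0,"ry": 0,"rz": 0,"jaw": -1},
  {"dx": -3.5,"dy": 0,"dz": 0,"rx": 0,"ry": 0,"rz": 0,"jaw": -1},
  {"dx": -3.5,"dy": 0,"dz": 0,"rx": 0,"ry": 0,"rz": 0,"jaw": -1},
  {"dx": -3.5,"dy": 0,"dz": 0,"rx": 0,"ry": 0,"rz": 0,"jaw": -1},
  {"dx": -3.5,"dy": 0,"dz": 0,"rx": 0,"ry": 0,"rz": 0,"jaw": -1},
  {"dx": -3.5,"dy": 0,"dz": 0,"rx": 0,"ry": 0,"rz": 0,"jaw": -1},
])

```text
t: 6.93
position: [0.5896, 0.0289, 0.1805]
eef_rot: [[-0.073, 0.997, 0.0], [0.997, 0.073, -0.0], [-0.0, 0.0, -1.0]]
wrist_force: [1.0, -0.0, -0.1]
width: 0.0854
grip_force: 0.0
```

Call:
move_arm([
  {"dx": -3.5,"dy": 0,"dz": 0,"rx": 0,"ry": 0,"rz": 0.12,"jaw": -1},
  {"dx": 0,"dy": 0,"dz": 0,"rx": 0,"ry": 0,"rz": 0.12,"jaw": -1},
  {"dx": 0,"dy": 0,"dz": 0,"rx": 0,"ry": 0,"rz": 0.12,"jaw": -1},
  {"dx": 0,"dy": 0,"dz": 0,"rx": 0,"ry": 0,"rz": 0.12,"jaw": -1},
  {"dx": 0,"dy": 0,"dz": 0,"rx": 0,"ry": 0,"rz": 0.12,"jaw": -1},
  {"dx": 0,"dy": 0,"dz": 0,"rx": 0,"ry": 0,"rz": 0.12,"jaw": -1},
  {"dx": 0,"dy": 0,"dz": 0,"rx": 0,"ry": 0,"rz": 0.12,"jaw": -1},
  {"dx": 0,"dy": 0,"dz": 0,"rx": 0,"ry": 0,"rz": 0.12,"jaw": -1},
  {"dx": 0,"dy": 0,"dz": 0,"rx": 0,"ry": 0,"rz": 0.12,"jaw": -1},
  {"dx": 0,"dy": 0,"dz": 0,"rx": 0,"ry": 0,"rz": 0.12,"jaw": -1},
  {"dx": 0,"dy": 0,"dz": 0,"rx": 0,"ry": 0,"rz": 0.12,"jaw": -1},
])

```text
t: 7.85
position: [0.5923, -0.0044, 0.1804]
eef_rot: [[0.95, 0.312, 0.0], [0.312, -0.95, -0.0], [0.0, 0.0, -1.0]]
wrist_force: [0.3, 0.5, 0.1]
width: 0.0856
grip_force: 0.0
```

Run:
```python
from h import *
s=sense();print(s['position'],np.degrees(np.arctan2(s['eef_rot'][1][0],s['eef_rot'][0][0])))
im,d=get_image("scene");np.savez("scene1.npz",im=im,d=d)
cv2.imwrite("pics/scene1.png",cv2.resize(im[120:320,170:400,::-1],None,fx=3,fy=3,interpolation=cv2.INTER_CUBIC)[:600])
```

```text
[ 0.59226926 -0.00436848  0.18037059] 18.20245899037593
```

View pics/scene1.png

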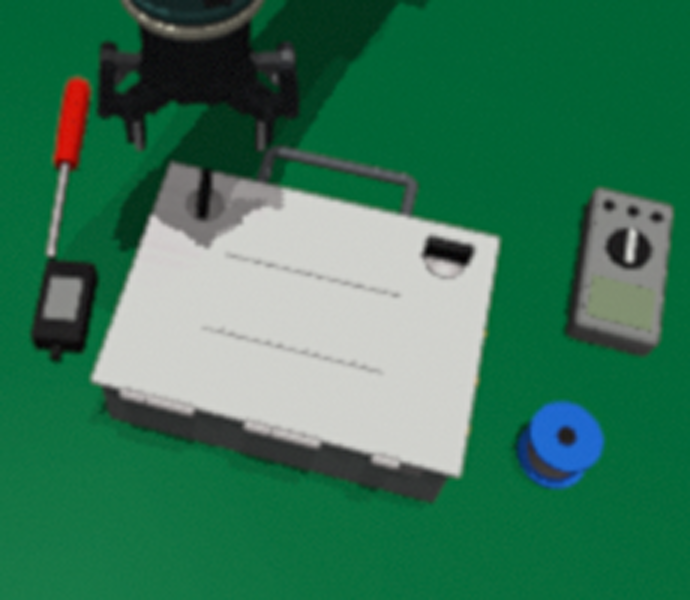

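The left wing (crop 448,250) now lies parallel to the front edge, so it is released. The right wing (205,193) is still near its starting angle, with the gripper above it.

Call:
move_arm([
  {"dx": -0.5,"dy": -0.2,"dz": 1,"rx": 0,"ry": 0,"rz": 0,"jaw": -1},
  {"dx": 0,"dy": 0,"dz": 2.5,"rx": 0,"ry": 0,"rz": 0,"jaw": -1},
  {"dx": 0,"dy": 0,"dz": 2.5,"rx": 0,"ry": 0,"rz": 0,"jaw": -1},
  {"dx": 0,"dy": 0,"dz": 1.9,"rx": 0,"ry": 0,"rz": 0,"jaw": -1},
  {"dx": 0,"dy": 0,"dz": 0,"rx": 0,"ry": 0,"rz": 0,"jaw": 1},
  {"dx": 0,"dy": 0,"dz": 0,"rx": 0,"ry": 0,"rz": 0,"jaw": 1},
  {"dx": 0,"dy": 0,"dz": 0,"rx": 0,"ry": 0,"rz": 0,"jaw": 1},
  {"dx": 0,"dy": 0,"dz": 0,"rx": 0,"ry": 0,"rz": 0,"jaw": 1},
  {"dx": 0,"dy": 0,"dz": 0,"rx": 0,"ry": 0,"rz": 0,"jaw": 1},
  {"dx": 0,"dy": 0,"dz": 0,"rx": 0,"ry": 0,"rz": 0,"jaw": 1},
  {"dx": 0,"dy": 0,"dz": 0,"rx": 0,"ry": 0,"rz": 0,"jaw": 1},
  {"dx": 0,"dy": 0,"dz": 0,"rx": 0,"ry": 0,"rz": 0,"jaw": 1},
])

```text
t: 8.9
position: [0.5879, -0.0046, 0.1023]
eef_rot: [[0.948, 0.318, 0.003], [0.318, -0.948, -0.001], [0.002, 0.002, -1.0]]
wrist_force: [3.1, -4.2, 5.4]
width: 0.009
grip_force: 43.3
```

```bash
python3 -c "
from cell import *
s=sense();print(s['torque'],s['wrist_force'],s['grip_force'])"
```

```text
[-0.77927483 -0.67251086 -0.03245519] [ 3.0652143  -4.17413303  5.40273734] 43.32691848278046
```

Call:
move_arm([
  {"dx": 0,"dy": 0,"dz": 0,"rx": 0,"ry": 0,"rz": -0.1,"jaw": 1},
  {"dx": 0,"dy": 0,"dz": 0,"rx": 0,"ry": 0,"rz": -0.1,"jaw": 1},
  {"dx": 0,"dy": 0,"dz": 0,"rx": 0,"ry": 0,"rz": -0.1,"jaw": 1},
  {"dx": 0,"dy": 0,"dz": 0,"rx": 0,"ry": 0,"rz": -0.1,"jaw": 1},
  {"dx": 0,"dy": 0,"dz": 0,"rx": 0,"ry": 0,"rz": -0.1,"jaw": 1},
  {"dx": 0,"dy": 0,"dz": 0,"rx": 0,"ry": 0,"rz": -0.1,"jaw": 1},
  {"dx": 0,"dy": 0,"dz": 0,"rx": 0,"ry": 0,"rz": -0.1,"jaw": 1},
  {"dx": 0,"dy": 0,"dz": 0,"rx": 0,"ry": 0,"rz": -0.1,"jaw": 1},
  {"dx": 0,"dy": 0,"dz": 0,"rx": 0,"ry": 0,"rz": -0.1,"jaw": 1},
  {"dx": 0,"dy": 0,"dz": 0,"rx": 0,"ry": 0,"rz": -0.1,"jaw": 1},
  {"dx": 0,"dy": 0,"dz": 0,"rx": 0,"ry": 0,"rz": -0.1,"jaw": 1},
  {"dx": 0,"dy": 0,"dz": 0,"rx": 0,"ry": 0,"rz": -0.1,"jaw": 1},
])

```text
t: 9.9
position: [0.5869, -0.0039, 0.1022]
eef_rot: [[0.042, 0.999, 0.0], [0.999, -0.042, 0.0], [0.0, 0.0, -1.0]]
wrist_force: [-6.5, -0.9, 11.1]
width: 0.0089
grip_force: 44.4
```

Call:
move_arm([
  {"dx": 0,"dy": 0,"dz": 0,"rx": 0,"ry": 0,"rz": -0.04,"jaw": 1},
  {"dx": 0,"dy": 0,"dz": 0,"rx": 0,"ry": 0,"rz": -0.04,"jaw": 1},
  {"dx": 0,"dy": 0,"dz": 0,"rx": 0,"ry": 0,"rz": -0.03,"jaw": 1},
  {"dx": 0,"dy": 0,"dz": 0,"rx": 0,"ry": 0,"rz": -0.02,"jaw": 1},
  {"dx": 0,"dy": 0,"dz": 0,"rx": 0,"ry": 0,"rz": 0,"jaw": 1},
])

```text
t: 10.32
position: [0.5868, -0.004, 0.1022]
eef_rot: [[-0.084, 0.996, 0.0], [0.996, 0.084, 0.0], [0.0, 0.0, -1.0]]
wrist_force: [-7.1, 0.3, 12.8]
width: 0.0088
grip_force: 46.1
```

```bash
python3 -c "
from cell import *
s=sense();print(s['torque'],s['wrist_force'],s['grip_force'])"
```

```text
[ 0.00569988  1.28654921 -0.60523126] [-7.13589943  0.27875743 12.82779587] 46.14725053310394
```

Call:
move_arm([
  {"dx": 0,"dy": 0,"dz": 0,"rx": 0,"ry": 0,"rz": 0,"jaw": -1},
  {"dx": 0,"dy": 0,"dz": 0,"rx": 0,"ry": 0,"rz": 0,"jaw": -1},
  {"dx": 0,"dy": 0,"dz": 0,"rx": 0,"ry": 0,"rz": 0,"jaw": -1},
  {"dx": 0,"dy": 0,"dz": 0,"rx": 0,"ry": 0,"rz": 0,"jaw": -1},
  {"dx": 0,"dy": 0,"dz": -2,"rx": 0,"ry": 0,"rz": 0,"jaw": -1},
  {"dx": 0,"dy": 0,"dz": -3,"rx": 0,"ry": 0,"rz": 0,"jaw": -1},
  {"dx": 0,"dy": 0,"dz": -1,"rx": 0,"ry": 0,"rz": 0,"jaw": -1},
  {"dx": 2.7,"dy": -1.9,"dz": 0,"rx": 0,"ry": 0,"rz": 0,"jaw": 0.1},
  {"dx": 2.7,"dy": -1.9,"dz": 0,"rx": 0,"ry": 0,"rz": 0,"jaw": 0.1},
  {"dx": 2.7,"dy": -1.9,"dz": 0,"rx": 0,"ry": 0,"rz": 0,"jaw": 0.1},
  {"dx": 2.7,"dy": -1.8,"dz": 0,"rx": 0,"ry": 0,"rz": 0,"jaw": 0.1},
  {"dx": 0,"dy": 0,"dz": 0,"rx": 0,"ry": 0,"rz": 0.035,"jaw": 0.1},
])

```text
t: 11.32
position: [0.4999, 0.1024, 0.1612]
eef_rot: [[-0.054, 0.999, -0.001], [0.999, 0.054, 0.002], [0.002, -0.001, -1.0]]
wrist_force: [0.4, 1.1, 0.6]
width: 0.0383
grip_force: 0.0
```

Run:
```python
from h import *
s=sense();print(s['position'],np.degrees(np.arctan2(s['eef_rot'][1][0],s['eef_rot'][0][0])),s['width'])
im,d=get_image("scene");np.savez("scene2.npz",im=im,d=d)
cv2.imwrite("pics/scene2.png",cv2.resize(im[120:320,170:400,::-1],None,fx=3,fy=3,interpolation=cv2.INTER_CUBIC)[:600])
```

```text
[0.49986721 0.10239505 0.16119945] 93.1232741788917 0.038285779045757445
```

View pics/scene2.png

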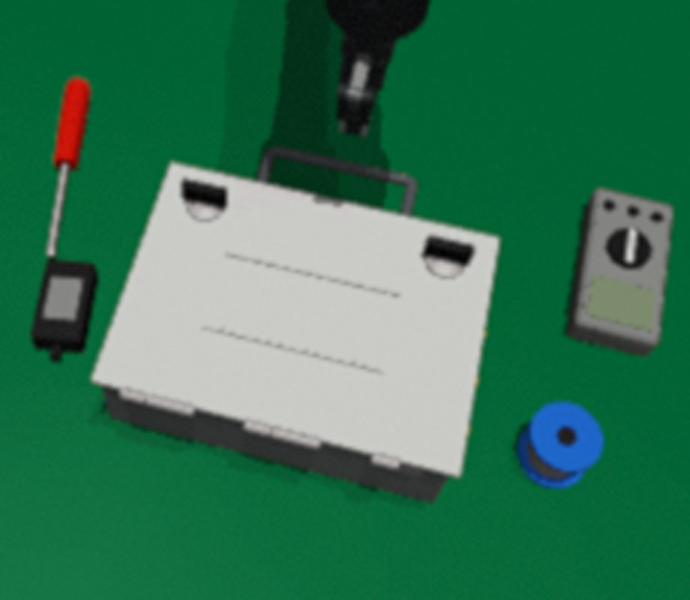

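Both wings (205,193) and (448,250) now lie parallel to the front edge. The gripper hangs in front of the lid above the bar, so I'll lower it onto the handle.

Call:
move_arm([
  {"dx": -0.5,"dy": 0.35,"dz": 1,"rx": 0,"ry": 0,"rz": 0,"jaw": 0.1},
  {"dx": 0,"dy": 0,"dz": 2,"rx": 0,"ry": 0,"rz": 0,"jaw": 0.1},
  {"dx": 0,"dy": 0,"dz": 2,"rx": 0,"ry": 0,"rz": 0,"jaw": 0.1},
  {"dx": 0,"dy": 0,"dz": 1.8,"rx": 0,"ry": 0,"rz": 0,"jaw": 0.1},
  {"dx": 0,"dy": 0,"dz": 1.5,"rx": 0,"ry": 0,"rz": 0,"jaw": 0.1},
  {"dx": 0,"dy": 0,"dz": 1.5,"rx": 0,"ry": 0,"rz": 0,"jaw": 0.1},
  {"dx": 0,"dy": 0,"dz": 0,"rx": 0,"ry": 0,"rz": 0,"jaw": 0.1},
])

```text
t: 11.95
position: [0.5061, 0.0908, 0.0603]
eef_rot: [[-0.047, 0.999, -0.004], [0.999, 0.047, -0.002], [-0.002, -0.004, -1.0]]
wrist_force: [-0.3, -1.4, -0.6]
width: 0.0384
grip_force: 0.0
```

Call:
move_arm([
  {"dx": 0,"dy": 0,"dz": 0,"rx": 0,"ry": 0,"rz": 0,"jaw": 1},
  {"dx": 0,"dy": 0,"dz": 0,"rx": 0,"ry": 0,"rz": 0,"jaw": 1},
  {"dx": 0,"dy": 0,"dz": 0,"rx": 0,"ry": 0,"rz": 0,"jaw": 1},
  {"dx": 0,"dy": 0,"dz": 0,"rx": 0,"ry": 0,"rz": 0,"jaw": 1},
  {"dx": 0,"dy": 0,"dz": 0,"rx": 0,"ry": 0,"rz": 0,"jaw": 1},
  {"dx": 0,"dy": 0,"dz": 0,"rx": 0,"ry": 0,"rz": 0,"jaw": 1},
], grip_force=60)

```text
t: 12.45
position: [0.503, 0.0915, 0.0633]
eef_rot: [[-0.048, 0.999, -0.008], [0.999, 0.048, -0.001], [-0.001, -0.008, -1.0]]
wrist_force: [-29.0, -5.5, 19.6]
width: 0.0079
grip_force: 58.8
```

Run:
```python
from h import *
s=sense();print(s['position'],s['torque'],s['wrist_force'],s['grip_force'],s['width'])
R=s['eef_rot'];g0=np.array(s['position'])-.0187*np.array(R)[:,2]
a=np.radians(2.83);bx=np.array([np.cos(a),np.sin(a)])
print(g0,R)
for th in range(0,61,5):
    t=np.radians(th);dX=.261*(1-np.cos(t))-.009*np.sin(t);dZ=.261*np.sin(t)+.009*(1-np.cos(t))-0
    d=np.r_[bx*dX,dZ]; print(th,np.round(100*np.array(R).T@d,2),np.round(np.array(s['position'])+d,4))
```

```text
[0.50295756 0.09154898 0.06331957] [-1.05027529  6.38141298  0.07951015] [-29.04138035  -5.50640244  19.55448624] 58.82446467876434 0.007934263416503032
[0.50310907 0.09157069 0.08201895] [[-4.78677313e-02  9.98820822e-01 -8.10218863e-03]
 [ 9.98853385e-01  4.78598735e-02 -1.16107773e-03]
 [-7.71938895e-04 -8.14847670e-03 -9.99966503e-01]]
0 [0. 0. 0.] [0.503  0.0915 0.0633]
5 [-0.    0.   -2.28] [0.5032 0.0916 0.0861]
10 [-0.    0.2  -4.55] [0.5054 0.0917 0.1088]
15 [-0.    0.6  -6.79] [0.5095 0.0919 0.1312]
20 [-0.01  1.19 -8.99] [0.5156 0.0922 0.1531]
25 [-1.000e-02  1.970e+00 -1.113e+01] [0.5236 0.0926 0.1745]
30 [-1.000e-02  2.940e+00 -1.319e+01] [0.5334 0.0931 0.195 ]
35 [-1.000e-02  4.080e+00 -1.517e+01] [0.5449 0.0936 0.2147]
40 [ -0.     5.39 -17.03] [0.5582 0.0943 0.2332]
45 [ -0.     6.86 -18.78] [0.573  0.095  0.2505]
50 [ -0.     8.47 -20.38] [0.5892 0.0958 0.2665]
55 [ -0.    10.21 -21.85] [0.6068 0.0967 0.281 ]
60 [  0.    12.08 -23.15] [0.6255 0.0976 0.2939]
```

Call:
move_arm([
  {"dx": 0,"dy": 0,"dz": 0,"rx": 0,"ry": 0,"rz": 0,"jaw": 0.2},
  {"dx": 0,"dy": 0,"dz": 0,"rx": 0,"ry": 0,"rz": 0,"jaw": 0.2},
  {"dx": 0,"dy": 0,"dz": 0,"rx": 0,"ry": 0,"rz": 0,"jaw": 0.2},
  {"dx": 0.4,"dy": -0.4,"dz": 0.4,"rx": 0,"ry": 0,"rz": 0,"jaw": 0.2},
  {"dx": 0,"dy": 0,"dz": 0,"rx": 0,"ry": 0,"rz": 0,"jaw": 0.2},
  {"dx": 0,"dy": 0,"dz": 0,"rx": 0,"ry": 0,"rz": 0,"jaw": 1},
  {"dx": 0,"dy": 0,"dz": 0,"rx": 0,"ry": 0,"rz": 0,"jaw": 1},
  {"dx": 0,"dy": 0,"dz": 0,"rx": 0,"ry": 0,"rz": 0,"jaw": 1},
  {"dx": 0,"dy": 0,"dz": 0,"rx": 0,"ry": 0,"rz": 0,"jaw": 1},
  {"dx": 0,"dy": 0,"dz": 0,"rx": 0,"ry": 0,"rz": 0,"jaw": 1},
  {"dx": 0,"dy": 0,"dz": 0,"rx": 0,"ry": 0,"rz": 0,"jaw": 1},
], grip_force=60)

```text
t: 13.37
position: [0.5026, 0.0965, 0.0594]
eef_rot: [[-0.048, 0.999, -0.0], [0.999, 0.048, 0.0], [0.0, -0.0, -1.0]]
wrist_force: [-3.5, 0.6, 5.6]
width: 0.0081
grip_force: 58.5
```

Call:
move_arm([
  {"dx": 0,"dy": 0,"dz": -0.3,"rx": 0,"ry": 0,"rz": 0,"jaw": 1},
  {"dx": 0,"dy": 0,"dz": -0.6,"rx": 0,"ry": 0,"rz": 0,"jaw": 1},
  {"dx": 0,"dy": 0,"dz": -0.7,"rx": 0,"ry": 0,"rz": 0,"jaw": 1},
  {"dx": 0,"dy": 0,"dz": -0.7,"rx": 0,"ry": 0,"rz": 0,"jaw": 1},
  {"dx": 0,"dy": 0.05,"dz": -0.75,"rx": 0,"ry": 0,"rz": 0,"jaw": 1},
  {"dx": 0,"dy": 0.05,"dz": -0.75,"rx": 0,"ry": 0,"rz": 0,"jaw": 1},
  {"dx": 0,"dy": 0.1,"dz": -0.75,"rx": 0,"ry": 0,"rz": 0,"jaw": 1},
])

```text
t: 13.95
position: [0.505, 0.0966, 0.1058]
eef_rot: [[-0.048, 0.999, 0.001], [0.999, 0.048, 0.0], [0.0, 0.001, -1.0]]
wrist_force: [3.9, 1.8, -4.7]
width: 0.0079
grip_force: 58.4
```

```bash
python3 -c "
from cell import *
s=sense();print(s['position'],s['torque'],s['wrist_force'],s['grip_force'],s['joint_pos'])"
```

```text
[0.50497015 0.09659748 0.10584314] [ 0.46223908 -0.23981989  0.01247849] [ 3.91344054  1.81510009 -4.6862248 ] 58.41123282909393 [-0.44711609  0.39393084  0.23856206  2.00115336 -0.13194587  0.76023584
 -0.08246776]
```

Call:
move_arm([
  {"dx": 0,"dy": 0.12,"dz": -0.75,"rx": 0,"ry": 0,"rz": 0,"jaw": 1},
  {"dx": 0,"dy": 0.13,"dz": -0.75,"rx": 0,"ry": 0,"rz": 0,"jaw": 1},
  {"dx": 0,"dy": 0.15,"dz": -0.74,"rx": 0,"ry": 0,"rz": 0,"jaw": 1},
  {"dx": 0,"dy": 0.18,"dz": -0.74,"rx": 0,"ry": 0,"rz": 0,"jaw": 1},
  {"dx": 0,"dy": 0.2,"dz": -0.73,"rx": 0,"ry": 0,"rz": 0,"jaw": 1},
  {"dx": 0,"dy": 0.21,"dz": -0.73,"rx": 0,"ry": 0,"rz": 0,"jaw": 1},
  {"dx": 0,"dy": 0.24,"dz": -0.72,"rx": 0,"ry": 0,"rz": 0,"jaw": 1},
  {"dx": 0,"dy": 0.26,"dz": -0.71,"rx": 0,"ry": 0,"rz": 0,"jaw": 1},
  {"dx": 0,"dy": 0.28,"dz": -0.71,"rx": 0,"ry": 0,"rz": 0,"jaw": 1},
  {"dx": 0,"dy": 0.31,"dz": -0.69,"rx": 0,"ry": 0,"rz": 0,"jaw": 1},
  {"dx": 0,"dy": 0.32,"dz": -0.69,"rx": 0,"ry": 0,"rz": 0,"jaw": 1},
  {"dx": 0,"dy": 0.34,"dz": -0.68,"rx": 0,"ry": 0,"rz": 0,"jaw": 1},
])

```text
t: 14.95
position: [0.5321, 0.098, 0.1918]
eef_rot: [[-0.048, 0.999, -0.001], [0.999, 0.048, -0.0], [0.0, -0.001, -1.0]]
wrist_force: [2.4, 4.9, -6.9]
width: 0.0076
grip_force: 58.3
```

```bash
cat > lid.py <<'E'
from h import *
import sys
s=sense();print(s['position'],s['torque'],s['wrist_force'],s['grip_force'],s['width'])
a=np.radians(2.83);b=np.array([np.cos(a),np.sin(a)]);hin=np.array([.7634,.1103])
for n in("top","scene"):
    im,d=get_image(n);P=points(n,d);q=P[...,:2]-hin
    x=q@b;y=q@np.array([-b[1],b[0]]);z=P[...,2]-.089
    # lid face points: bright, off the hinge, away from gripper
    m=(d>0)&(im.min(2)>110)&(x<-.02)&(x>-.25)&(abs(y)>.055)&(abs(y)<.14)&(z>.02)
    if m.sum()<50: print(n,"few",m.sum()); continue
    X=np.c_[x[m],z[m]]
    for _ in range(3):
        c=X.mean(0);v=np.linalg.svd(X-c,full_matrices=False)[2][0];r=abs((X-c)@[-v[1],v[0]]);X=X[r<max(.004,2*np.median(r))]
    print(n,"lid deg",np.degrees(np.arctan2(abs(v[1]),abs(v[0]))),len(X),"off from hinge",(X.mean(0))@[-v[1],v[0]])
    cv2.imwrite(f"pics/{n}_{sys.argv[1]}.png",im[:,:,::-1])
E
python3 lid.py a
```

```text
[0.53207965 0.09801077 0.19175497] [ 0.7733319  -0.15928472  0.00654681] [ 2.36856417  4.87037102 -6.88486564] 58.337339758872986 0.007631159474399606
top lid deg 29.750811738733397 2144 off from hinge -0.0032840456489601683
scene lid deg 29.990310541010313 5347 off from hinge 0.0014446454320649982
```

Call:
move_arm([
  {"dx": 0.05,"dy": 0.36,"dz": -0.67,"rx": 0,"ry": 0,"rz": 0,"jaw": 1},
  {"dx": 0.05,"dy": 0.38,"dz": -0.66,"rx": 0,"ry": 0,"rz": 0,"jaw": 1},
  {"dx": 0,"dy": 0.4,"dz": -0.65,"rx": 0,"ry": 0,"rz": 0,"jaw": 1},
  {"dx": 0,"dy": 0.42,"dz": -0.63,"rx": 0,"ry": 0,"rz": 0,"jaw": 1},
  {"dx": 0,"dy": 0.44,"dz": -0.62,"rx": 0,"ry": 0,"rz": 0,"jaw": 1},
  {"dx": 0,"dy": 0.45,"dz": -0.61,"rx": 0,"ry": 0,"rz": 0,"jaw": 1},
  {"dx": 0,"dy": 0.47,"dz": -0.6,"rx": 0,"ry": 0,"rz": 0,"jaw": 1},
  {"dx": 0,"dy": 0.49,"dz": -0.58,"rx": 0,"ry": 0,"rz": 0,"jaw": 1},
  {"dx": 0,"dy": 0.51,"dz": -0.57,"rx": 0,"ry": 0,"rz": 0,"jaw": 1},
  {"dx": 0,"dy": 0.52,"dz": -0.55,"rx": 0,"ry": 0,"rz": 0,"jaw": 1},
  {"dx": 0,"dy": 0.54,"dz": -0.53,"rx": 0,"ry": 0,"rz": 0,"jaw": 1},
  {"dx": 0,"dy": 0.55,"dz": -0.52,"rx": 0,"ry": 0,"rz": 0,"jaw": 1},
])

```text
t: 16.05
position: [0.5866, 0.1008, 0.2642]
eef_rot: [[-0.047, 0.999, -0.002], [0.999, 0.047, -0.001], [-0.001, -0.002, -1.0]]
wrist_force: [-19.3, -3.1, 15.5]
width: 0.008
grip_force: 59.2
```

```bash
python3 lid.py b
```

```text
[0.58658207 0.10084307 0.26421331] [-0.70732925  4.12723807  0.03026431] [-19.2714187   -3.1407485   15.50706493] 59.23831343650818 0.00800228085807252
top lid deg 49.044019996273846 953 off from hinge -0.00405313500255121
scene lid deg 49.848047738811545 5463 off from hinge 0.0013484157249837475
```

Call:
move_arm([
  {"dx": 0,"dy": -0.1,"dz": -0.2,"rx": 0,"ry": 0,"rz": 0,"jaw": 1},
  {"dx": 0,"dy": 0.56,"dz": -0.51,"rx": 0,"ry": 0,"rz": 0,"jaw": 1},
  {"dx": 0,"dy": 0.58,"dz": -0.5,"rx": 0,"ry": 0,"rz": 0,"jaw": 1},
  {"dx": 0,"dy": 0.59,"dz": -0.48,"rx": 0,"ry": 0,"rz": 0,"jaw": 1},
  {"dx": 0,"dy": 0.3,"dz": -0.23,"rx": 0,"ry": 0,"rz": 0,"jaw": 1},
  {"dx": 0,"dy": 0,"dz": 0,"rx": 0,"ry": 0,"rz": 0,"jaw": 1},
])

```text
t: 16.65
position: [0.6076, 0.1019, 0.2826]
eef_rot: [[-0.047, 0.999, 0.001], [0.999, 0.047, -0.001], [-0.001, 0.001, -1.0]]
wrist_force: [4.4, -1.3, -8.6]
width: 0.0077
grip_force: 60.1
```

```bash
python3 lid.py c
```

```text
[0.60762793 0.10188526 0.28258931] [-0.23130265 -0.87496247  0.04145505] [ 4.40697994 -1.28389892 -8.63923634] 60.0584077835083 0.007669420861901647
top lid deg 54.74723321351516 654 off from hinge -0.004791155960098419
scene lid deg 55.663743951854 4833 off from hinge 0.000986760198070997
```

Call:
move_arm([
  {"dx": 0,"dy": 0.5,"dz": -0.36,"rx": 0,"ry": 0,"rz": 0,"jaw": 1},
  {"dx": 0,"dy": 0.55,"dz": -0.38,"rx": 0,"ry": 0,"rz": 0,"jaw": 1},
  {"dx": 0,"dy": 0.4,"dz": -0.27,"rx": 0,"ry": 0,"rz": 0,"jaw": 1},
  {"dx": 0,"dy": 0.2,"dz": -0.14,"rx": 0,"ry": 0,"rz": 0,"jaw": 1},
  {"dx": 0,"dy": 0,"dz": 0,"rx": 0,"ry": 0,"rz": 0,"jaw": 1},
  {"dx": 0,"dy": 0,"dz": 0,"rx": 0,"ry": 0,"rz": 0,"jaw": 1},
])

```text
t: 17.25
position: [0.6234, 0.1027, 0.2936]
eef_rot: [[-0.047, 0.999, -0.0], [0.999, 0.047, -0.001], [-0.001, -0.0, -1.0]]
wrist_force: [5.2, -1.9, -13.1]
width: 0.0078
grip_force: 59.6
```

```bash
python3 lid.py d
```

```text
[0.62342133 0.1027372  0.29359868] [-0.46645537 -0.75006324  0.03051868] [  5.24637611  -1.85612688 -13.11684868] 59.6448415517807 0.007782587564974708
top lid deg 57.69536803084187 490 off from hinge -0.008202009962051435
scene lid deg 59.912589583443875 4549 off from hinge 0.0011671207577989182
```

View pics/scene_d.png

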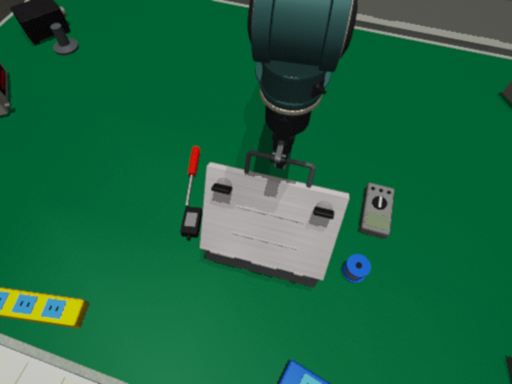

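The lid stands at about 60°: 59.9° from the scene camera's depth, and the arm's motion gives 58.6–60.6°. The top camera reads 57.7°, but it sees the lid at a steep slant. The gripper holds the bar at (282,155), both wings are at their stops, and the bystanders haven't moved.

```bash
python3 -c "
from cell import *
s=sense();print(s['position'],s['width'],s['grip_force'],s['t']);print(close_job())"
```

```text
[0.62330319 0.10271964 0.29354255] 0.00830816547555085 59.60049569606781 17.35
the job is handed in; nothing more can be done
None
```

The job is handed in at 17.35 s: both fasteners were turned to their stops with the lid shut, the lid is held open at about 60° by the handle with the gripper still on it, and the things beside the box were not touched.

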